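# Set a drilled plate over the edge of the bench block and swing the hold-down bar across

### The job

Without lifting anything, gently push the flat steel plate along the wooden bench block until its drilled end hangs 40 mm over the block's far edge, parallel to that edge. Then push the knob of the swivelling hold-down bar so that the bar swings across over the plate as far as its stop. Leave the socket, the collar and everything else on the bench where they are.

Things in the scene. Friction and masses are not known exactly. Their poses are not given: they have to be found in the camera images.
- block: Fixed wooden bench block, 240 (its x) by 300 (its y) by 40 mm high, smooth flat top. Origin at the centre of its underside, on the bench. Its +x points away from the robot (turned up to 0.5 rad either way): the far edge is the straight 300 mm edge at +120 mm in x. On its right-hand side (-y) it carries the swivel of the hold-down bar.
- block_edge (a point): Middle of the block's far upper edge: 120 mm along the block's x from its centre, at the top face (40 mm above the bench). Axes as the block's: x points out over the edge, y along the edge.
- plate: Loose flat steel plate, 120 (its x) by 80 (its y) by 6 mm thick, about 0.44 kg, lying flat on the block. Origin at the centre of its underside. Two 12 mm holes side by side, centred 20 mm from its +x end (the drilled end, nearest the far edge). It starts wholly on the block, up to 0.2 rad askew, with its drilled end 20 to 55 mm short of the far edge.
- plate_corner_left (a point): Corner of the plate's drilled end on its +y side (plate frame 60, 40 mm), at mid thickness.
- plate_corner_right (a point): Corner of the plate's drilled end on its -y side (plate frame 60, -40 mm), at mid thickness.
- keeper (a joint): Angle of the hold-down bar about its upright swivel, rad. 0: the bar points along the block's -x, beside the plate; grows clockwise seen from above; 1.571: upper stop, the bar points along the block's +y, across where the plate goes. Lower stop -0.3; starts at -0.25 to 0.1. Stays where it is left (friction 0.12 N m, about 1.2 N at the knob).
- keeper_pivot (a point): Swivel axis of the flat steel bar: 70 mm in x, -120 mm in y of the block frame, at the bar's top, 15 mm above the block. The bar is 20 mm wide, 6 mm thick, reaches 120 mm from the axis, its underside 9 mm above the block (3 mm above the plate). A bolt head of 18 mm diameter stands 8 mm above it.
- keeper_knob (a point): Mid height of the black upright knob on the bar, 100 mm from the swivel axis. The knob is a cylinder of 18 mm diameter, from 15 to 47 mm above the block; this point is 31 mm above the block.
- socket: Loose bystander: steel wrench socket, 26 mm diameter, 38 mm high, standing on the block at its left side (+y). Origin at the centre of its underside. Leave it.
- collar: Loose bystander: dark steel collar, 30 mm diameter, 14 mm high, lying on the block near its near left corner. Origin at the centre of its underside. Leave it.
- spray_can: Loose bystander: grey spray can, 66 mm diameter, 190 mm high, on the bench to the left. Origin at the centre of its underside.
- screw_jar: Loose bystander: clear jar with steel lid, 70 mm diameter, 85 mm high, on the bench to the right. Origin at the centre of its underside.
- hammer: Loose bystander: hammer lying on the bench to the left.
- screwdriver: Loose bystander: screwdriver lying on the bench to the right.
- wrench: Loose bystander: wrench lying on the bench to the right.
There are look-alikes about, which are no part of the job. Leave any blue or red look-alike of the plate alone.

How it is judged:
On the way, in this order (a step that is already met when the one before it is completed fails the run):
1. the plate's drilled end hangs 40 mm over the block's far edge, both corners within 7 mm (x of plate_corner_left in the frame of block_edge between 0.033 and 0.047 m and y of plate_corner_left in the frame of block_edge between -0.14 and 0.14 m and x of plate_corner_right in the frame of block_edge between 0.033 and 0.047 m and y of plate_corner_right in the frame of block_edge between -0.14 and 0.14 m), for 0.2 s.
2. the hold-down bar is swung across against its stop (value of joint keeper above 1.42 rad), for 0.2 s.
At the end, for the whole second after the job is handed in: Both corners of the plate's drilled end are 33 to 47 mm beyond the block's far edge (40 mm within 7 mm), between the ends of that edge, the plate flat on the block and at rest; the hold-down bar within 0.15 rad of its stop (all of step 1 and value of joint keeper above 1.42 rad and angle between plate's own z axis and vertical below 0.03 rad and z of plate in the frame of block between 0.037 and 0.044 m and linear speed of plate below 0.01 m/s); the robot touches nothing.
It fails at once if the plate is lifted or tipped (over 10 mm off the block or 0.15 rad) (z of plate in the frame of block above 0.05 m or angle between plate's own z axis and vertical above 0.15 rad).
It fails at once if the plate falls off the block (height (world z) of plate below 0.03 m).
It fails at once if the plate, the block or the bar is pressed or squeezed with more than 40 N (contact force between the fingers and plate above 40 N or contact force between the fingers and block above 40 N).
It fails at once if the socket or the collar is moved more than 15 mm, or anything else on the bench more than 20 mm (distance of any of socket, collar from where it was at the start of the episode above 0.015 m or distance of any of spray_can, screw_jar, hammer, screwdriver, wrench from where it was at the start of the episode above 0.02 m).
It also fails if it takes over 64 s, if anything falls off the work surface, if the arm or the gripper's body presses on something with over 40 N, if the wrist force passes 120 N, or if a joint passes its speed limit or range.

### The arm

A 6-joint arm with a two-finger parallel gripper is mounted at the origin on the work surface. World frame = base frame: x ahead of the robot, y to its left, z up, the work surface at z = 0. Lengths are in m, angles in rad, forces in N, time in s.
With the tool pointing down it reaches from about 0.35 to 0.725 m from the base axis. Payload 6 kg.
Tool frame: the origin (TCP) lies between the finger pads; the fingertips stand robot.finger_overhang ahead of it and the grasp point (between the pads) lies 2 mm behind it (robot.finger_overhang is the distance from the TCP to the fingertips, in m); z points along the fingers, x is the direction in which the jaws open and shut, and the axes are right-handed (so a half turn about z gives the same grasp; the last joint's range is limited). The gripper opens to 85 mm and grips with 20 to 120 N. Pads are 22 mm wide; open, the fingers measure 114 mm over their backs; the gripper's body (76 mm by 85 mm) begins 54 mm behind the grasp point. The pads swing forward as they close: fully open they stand 13 mm farther back than shut.
Start: joints at [1.588, 0.04, 0.085, 0, -1.615, -0.334], TCP at [0.187, 0.57, 0.221] pointing down, gripper open.
Joint ranges: [-2.56, 2.56], [-1.29, 2.01], [-1.08, 1.49], [-3.29, 1.98], [-2.81, -0.18], [-2.99, 2.99]. Speed limits (rad/s): [2.57, 2.57, 3.01, 3.14, 3.14, 3.14].

### API

Orientations are given as [roll, pitch, yaw] about the fixed x, y, z axes, in that order (R = Rz(yaw) Ry(pitch) Rx(roll)).
In Python, from bench import robot, eyes, job gives the robot as it stands.
- The arm moves only by the tool move_arm, never from a script. Its argument "rows" is one flat list of numbers, 4 for each row, row after row: the shift along the tool's x, y, z in cm, then the turn about the tool's z in degrees. In form: [dx, dy, dz, twist, dx, dy, dz, twist, ...]. A call has 1 to 5 rows; each row is the pose to reach, as a shift and turn from the pose commanded when the call began, along the tool's axes at that moment; what a row does not reach only later rows make up. A row lasts 1/8 s, in which the tool goes at most 62.5 mm and 10.7 degrees, less where a joint would pass 70% of its speed; a pose out of reach is approached as far as the arm can. A call with a gripper value outside its range is refused whole. "claw" is the opening, from 0 (shut) to 1 (fully open), set as the call begins (left out, the last holds). The fingers move at their own pace and stop on an object; "force" is the grip in N (left out, the last holds). Time passes only in rows, so rows that repeat a pose let the fingers close. It gives the time, the measured TCP pose, the force and the opening at its end, in the units of the state.
- robot.state(): the state, without advancing time (a new reading comes with each control period).
- eyes.read_camera(name): name is "scene" or "top" or "wrist"; returns (picture, depth): 400x640x3 uint8, blue, green, red; 400x640 float32, m along the optical axis (not along the pixel's ray), 0 where there is no reading.
- eyes.camera_model(name): a dict with "camera_matrix" (3x3 intrinsics, pixels), "k1" (the pictures are not rectified: a ray, as slopes to the right and down, at radius r is drawn at 1 + k1 r^2 times it, then the intrinsics apply), "R" (3x3) and "t" (3): a world point X has camera coordinates R X + t. Camera axes: x right, y down, z forward; pixel columns grow to the right and rows downward; lengths in m; the calibration is good to about 2 mm. A picture is of the moment at which its call begins: read the wrist's pose just before it. camera_model takes no time and is no camera call; for the wrist camera it gives the pose at the moment of the call.
- job.job_done(): hands the job in, once; it reports no verdict.
Trained networks look in the newest picture that a camera, given by its name, has taken for a name from the list of things; names that differ only in an ending like _2 or _b are one class to them, and where a whole thing is asked for, a point or a joint stands for the part that bears it (a point fixed in the world has none). Each returns a list of dicts, best first, with "score" (0 to 1); they miss things now and then, are a little off and sometimes report something else, mostly with a low value. They report only what shows in the picture. A call takes as long as a camera call. They do not tell look-alikes from the thing itself.
- eyes.masks_of(thing, camera): "pixels" (400x640 bool, what is visible of it).
- eyes.pinpoint(thing, camera): "centre" ([x, y, z] in m, in the coordinates of the camera as it stood for that picture, good to about 4 mm: a listed point, or the origin of a listed thing).
The state is a dict: "t": time; "q": joint angles; "joint_velocities": joint speeds; "joint_torque": joint torques, N m; "eef_pos": TCP position; "tcp_rot": TCP orientation; "wrist_force": force on the tool from outside, world axes, zero at the start; "moment": the same for the moment, N m; "finger_gap": finger opening in m.
Only numpy, scipy, OpenCV 4.12 (cv2) and the standard library are available. Lean on these libraries where they do the work, as an engineer would, in place of code of your own. Each camera call takes 0.05 s, during which the arm holds its last target. There are 200 camera calls.

## Working session

There is one attempt and no reset: what is moved stays moved. The work goes in short steps, Python scripts to look and compute and a tool call to move; the robot and the scene stay as the last step left them, time stands still between calls to the robot, and variables do not carry over. Pictures are saved under pics/ and viewed, about 8 in all and at most 12, crops included, and the job is handed in when it is done.

Besides the shell and the picture viewer there is one more tool, called after "Emit:" in YAML: its name, and indented under it one key for each argument. move_arm: Moves the arm, as the interface text tells. Its arguments: {"type":"object","properties":{"rows":{"type":"array","items":{"type":"number"}},"claw":{"type":"number"},"force":{"type":"number"}},"required":["rows"]}

```bash
ls; mkdir -p pics; cat > h.py <<'E'
import numpy as np, cv2
from bench import robot, eyes, job
def w(c,p,m=None):
    m=m or eyes.camera_model(c); return np.array(m["R"]).T@(np.array(p)-np.array(m["t"]))
def grid(c,d,m):
    K=np.array(m["camera_matrix"]);v,u=np.mgrid[:400,:640]
    pts=np.stack([u,v],-1).reshape(-1,1,2).astype(float)
    n=cv2.undistortPoints(pts,K,np.array([m["k1"],0,0,0.])).reshape(400,640,2)
    P=np.dstack([n*d[...,None],d]); return (P-np.array(m["t"]))@np.array(m["R"])  # world
def proj(X,m):
    X=np.atleast_2d(X)@np.array(m["R"]).T+np.array(m["t"]);return cv2.projectPoints(X,np.zeros(3),np.zeros(3),np.array(m["camera_matrix"]),np.array([m["k1"],0,0,0.]))[0].reshape(-1,2)
E
python3 - <<'E'
from h import *
s=robot.state();print({k:np.round(v,3) for k,v in s.items()}, robot.finger_overhang)
for c in ["top","scene"]:
    im,d=eyes.read_camera(c);cv2.imwrite(f"pics/{c}0.png",im);np.savez(f"{c}0.npz",im=im,d=d)
    m=eyes.camera_model(c);print(c,-np.array(m["R"]).T@m["t"])
    for t in ["block","block_edge","plate","plate_corner_left","plate_corner_right","keeper_pivot","keeper_knob","socket","collar"]:
        for r in eyes.pinpoint(t,c)[:3]: print(t,round(r["score"],2),w(c,r["centre"],m).round(4),proj(w(c,r["centre"],m),m).round()[0])
E
```

```text
pics
{'t': np.float64(0.0), 'q': array([ 1.588,  0.041,  0.084, -0.   , -1.616, -0.334]), 'joint_velocities': array([ 0.   , -0.001, -0.001,  0.   ,  0.   , -0.001]), 'joint_torque': array([-1.0000e-03, -3.6820e+01,  3.4742e+01,  6.9320e+00, -5.0000e-03,
       -0.0000e+00]), 'eef_pos': array([0.187, 0.57 , 0.22 ]), 'tcp_rot': array([-3.141e+00, -2.000e-03, -1.888e+00]), 'wrist_force': array([ 0.192, -0.005, -0.38 ]), 'moment': array([ 0.013, -0.007,  0.025]), 'finger_gap': np.float64(0.085)} 0.017
top [0.37187128 0.00205101 1.32701746]
block 0.9 [ 0.527  -0.0057 -0.0039] [328. 194.]
block_edge 0.63 [ 0.648  -0.0226  0.0379] [334. 155.]
plate 0.92 [0.6036 0.2818 0.0023] [240. 169.]
plate 0.83 [ 0.5594 -0.0103  0.0373] [330. 182.]
plate 0.7 [ 0.2795 -0.1992  0.0003] [387. 272.]
plate_corner_left 0.93 [0.6404 0.3424 0.0011] [222. 158.]
plate_corner_left 0.78 [ 0.4405 -0.2248  0.0021] [395. 221.]
plate_corner_left 0.73 [0.6237 0.0127 0.0451] [323. 162.]
plate_corner_right 0.93 [0.6749 0.2779 0.0056] [242. 147.]
plate_corner_right 0.9 [ 5.129e-01 -2.099e-01  2.000e-04] [391. 199.]
plate_
[... 494 characters left out ...]
94 0.0442] [341. 181.]
plate 0.94 [ 0.6019  0.2814 -0.0011] [413. 189.]
plate 0.81 [ 0.4828 -0.2741  0.0026] [244. 279.]
plate 0.71 [ 0.2822 -0.199   0.0021] [223. 216.]
plate_corner_left 0.98 [ 0.4342 -0.2294  0.0034] [246. 257.]
plate_corner_left 0.88 [0.6293 0.0083 0.0436] [359. 243.]
plate_corner_left 0.85 [0.645  0.3452 0.0061] [438. 184.]
plate_corner_right 0.89 [ 6.757e-01  2.698e-01 -2.000e-04] [430. 206.]
plate_corner_right 0.67 [ 0.3289 -0.2577  0.0058] [215. 238.]
plate_corner_right 0.62 [ 5.120e-01 -2.088e-01  5.000e-04] [270. 272.]
keeper_pivot 0.76 [ 0.5811 -0.1339  0.0583] [307. 262.]
socket 0.53 [0.5678 0.1257 0.0464] [372. 203.]
collar 0.37 [0.4505 0.1197 0.0438] [341. 181.]
```

```bash
python3 - <<'E'
from h import *
im=np.load("top0.npz")["im"];cv2.imwrite("pics/a.png",cv2.resize(im[120:270,220:420],None,fx=4,fy=4,interpolation=cv2.INTER_CUBIC))
im=np.load("scene0.npz")["im"];cv2.imwrite("pics/b.png",cv2.resize(im[150:310,180:460],None,fx=2.8,fy=2.8,interpolation=cv2.INTER_CUBIC))
E
```

```text
(no output)
```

View pics/a.png

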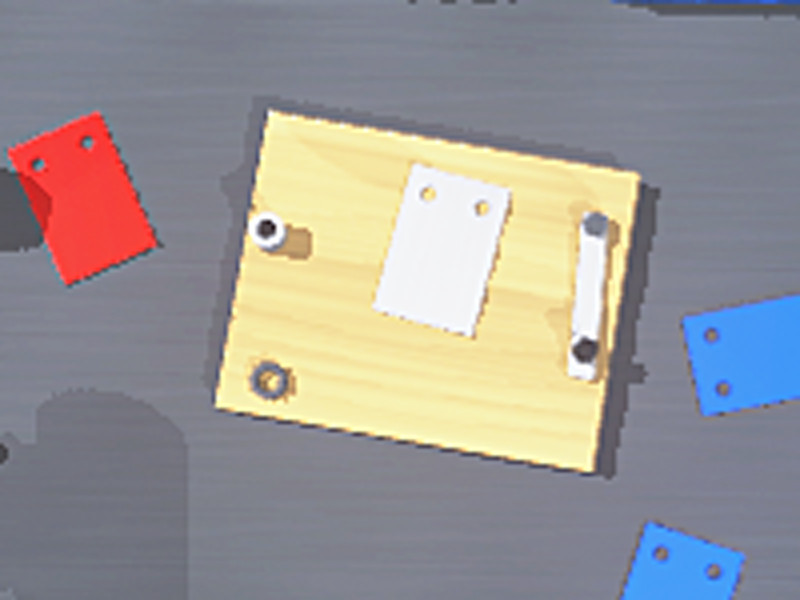

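View pics/b.png

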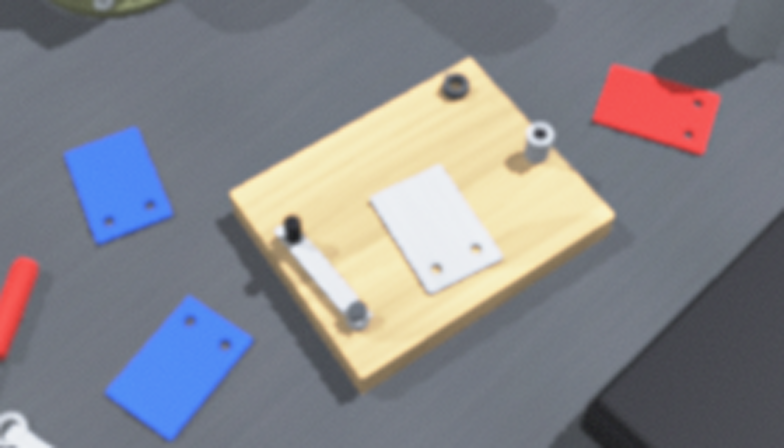

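```bash
cat >> h.py <<'E'
def plane(uv,z,m):
    K=np.array(m["camera_matrix"]);n=cv2.undistortPoints(np.array(uv,float).reshape(-1,1,2),K,np.array([m["k1"],0,0,0.])).reshape(-1,2)
    R=np.array(m["R"]);d=np.c_[n,np.ones(len(n))]@R;o=-R.T@np.array(m["t"])
    return o+d*((z-o[2])/d[:,2])[:,None]
def rect(mask,z,m,name):
    cs=max(cv2.findContours(mask.astype(np.uint8),cv2.RETR_EXTERNAL,cv2.CHAIN_APPROX_NONE)[0],key=cv2.contourArea)
    X=plane(cs[:,0],z,m)[:,:2]; (c,s,a)=cv2.minAreaRect((X*1000).astype(np.float32))
    print(name,"c",np.round(c,1),"size",np.round(s,1),"ang",round(a,2),"corners",cv2.boxPoints((c,s,a)).round(1).tolist()); return cs,X
def segs(im):
    h=cv2.cvtColor(im,cv2.COLOR_BGR2HSV).astype(int);H,S,V=h[...,0],h[...,1],h[...,2]
    return (H>12)&(H<35)&(S>60)&(V>90),(S<40)&(V>170)
E
python3 - <<'E'
from h import *
for c in ["top","scene"]:
    z=np.load(c+"0.npz");im=z["im"];m=eyes.camera_model(c)
    wd,wh=segs(im)
    n,l,st,_=cv2.connectedComponentsWithStats(wh.astype(np.uint8))
    pc=proj([.56,-.01,.046],m)[0].astype(int)
    pl=l==l[pc[1],pc[0]]
    rect(pl,.046,m,c+" plate")
    full=cv2.morphologyEx((wd).astype(np.uint8),cv2.MORPH_CLOSE,np.ones((3,3)))
    cs,X=rect(full,.04,m,c+" block")
    for th in ["plate"]:
        P=grid(c,z["d"],m)
        print("plate depth z",np.median(P[pl][:,2]), "socket?")
E
```

```text
top plate c [559.7 -12.3] size [ 81.  121.1] ang 75.54 corners [[490.8999938964844, -36.400001525878906], [608.2999877929688, -66.5999984741211], [628.5, 11.800000190734863], [511.20001220703125, 42.099998474121094]]
top block c [690.6 926.9] size [498.2 230. ] ang 4.85 corners [[432.70001220703125, 1020.4000244140625], [452.1000061035156, 791.2000122070312], [948.5, 833.4000244140625], [929.0, 1062.5999755859375]]
plate depth z 0.04526879577193699 socket?
scene plate c [559.7 -12.2] size [ 84.1 123.7] ang 75.6 corners [[489.3999938964844, -37.5], [609.2000122070312, -68.30000305175781], [630.0999755859375, 13.199999809265137], [510.29998779296875, 44.0]]
scene block c [ 663.2 1209.6] size [380.5 997.3] ang 22.73 corners [[295.0, 1596.0], [680.2999877929688, 676.2000122070312], [1031.300048828125, 823.2000122070312], [646.0, 1743.0]]
plate depth z 0.04679338013227132 socket?
```

```bash
cat >> h.py <<'E'
def blockfit(im,m,c):
    wd,wh=segs(im); l=cv2.connectedComponents(wd.astype(np.uint8))[1]
    pc=proj([.60,.05,.04],m)[0].round().astype(int)
    return rect(l==l[pc[1],pc[0]],.04,m,c+" block")
E
python3 - <<'E'
from h import *
m=eyes.camera_model("top");z=np.load("top0.npz");cs,X=blockfit(z["im"],m,"top")
# far edge line
yaw=-.175
for _ in range(3):
    ux=np.array([np.cos(yaw),np.sin(yaw)]);uy=np.array([-ux[1],ux[0]])
    a,b=X@ux,X@uy; k=(a>a.max()-.008)&(abs(b-np.median(b))<.12)
    f=np.polyfit(b[k],a[k],1);r=a[k]-np.polyval(f,b[k]); yaw-=np.arctan(f[0]); print(k.sum(),f,yaw,r.std())
k2=(a<a.min()+.008);print("near",np.median(a[k2]),"far",np.median(a[k]),"left",np.percentile(b,99.5),"right",np.percentile(b,.5))
P=grid("top",z["d"],m)
for t in ["keeper_knob","keeper_pivot","socket","collar"]:
    r=eyes.masks_of(t,"top"); 
E
```

```text
top block c [528.   -2.2] size [301.3 241.3] ang 81.15 corners [[385.6000061035156, -132.5], [624.0999755859375, -169.60000610351562], [670.4000244140625, 128.10000610351562], [431.8999938964844, 165.1999969482422]]
69 [-0.01846811  0.64101081] -0.15653398738274882 0.0010330669900862996
78 [-0.00487058  0.64089276] -0.15166344357073924 0.0015984070217521234
77 [1.22055382e-04 6.40869063e-01] -0.15178549895184654 0.001608139756485824
near 0.40329608654389065 far 0.6412937591088922 left 0.22816303653003867 right -0.0730682611504296
```

Emit:
move_arm:
  rows: [0,0,-6,0,6,-6,-6,-3,12,-11,-6,-6,18,-17,-6,-9.4,22.6,-22.1,-6,-9.4]
  claw: 0.55

```text
t: 1.82
eef_pos: [0.296, 0.3433, 0.281]
tcp_rot: [-3.141, 0.001, -1.722]
wrist_force: [2.0, 0.4, 0.6]
finger_gap: 0.0467
```

Emit:
move_arm:
  rows: [0,0,0,0,0,0,0,0]

```text
t: 2.08
eef_pos: [0.2955, 0.3452, 0.2808]
tcp_rot: [3.141, 0.001, -1.724]
wrist_force: [0.2, -0.2, -0.0]
finger_gap: 0.0471
```

```bash
cat >> h.py <<'E'
def go(x,y,z,yaw=None):
    s=robot.state();p=np.array(s["eef_pos"]);r=s["tcp_rot"][2];d=np.array([x,y])-p[:2]
    tw=0 if yaw is None else -np.degrees((yaw-r+np.pi)%(2*np.pi)-np.pi)
    print("at",p.round(4),"yaw",round(r,4),"f",np.round(s["wrist_force"],1),"-> rows cm",np.round([100*(d@[np.cos(r),np.sin(r)]),100*(d@[np.sin(r),-np.cos(r)]),100*(p[2]-z),tw],2))
E
python3 -c "
from h import *
print(robot.finger_overhang);go(.4656,.0021,.15,-1.724)"
```

```text
0.017
at [0.2955 0.3452 0.2808] yaw -1.7241 f [ 0.2 -0.2 -0. ] -> rows cm [ 3.131e+01 -2.205e+01  1.308e+01 -1.000e-02]
```

Emit:
move_arm:
  rows: [5,-3.5,0,0,10,-7,0,0,15,-10.6,0,0,20,-14.1,0,0,25,-17.6,0,0]

```text
t: 2.7
eef_pos: [0.4321, 0.0707, 0.2804]
tcp_rot: [3.141, -0.0, -1.721]
wrist_force: [1.2, 0.6, 0.2]
finger_gap: 0.0468
```

Emit:
move_arm:
  rows: [3,-2,4,0,6.3,-4.4,8,0,6.3,-4.4,12,0,6.3,-4.4,13,0,6.3,-4.4,13,0]

```text
t: 3.32
eef_pos: [0.4656, 0.003, 0.1511]
tcp_rot: [3.141, -0.001, -1.722]
wrist_force: [0.4, 0.1, 0.9]
finger_gap: 0.0472
```

```bash
python3 - <<'E'
from h import *
go(.4656,.0021,.075,-1.724)
c="scene";m=eyes.camera_model(c);im,d=eyes.read_camera(c);cv2.imwrite("pics/s1.png",cv2.resize(im[150:310,240:440],None,fx=4,fy=3.75,interpolation=cv2.INTER_CUBIC))
im,d=eyes.read_camera("top")
c="wrist";m=eyes.camera_model(c);im,d=eyes.read_camera(c);cv2.imwrite("pics/w1.png",im)
P=grid(c,d,m);print(d[d>0].min()); np.savez("w1.npz",im=im,d=d,P=P)
E
```

```text
at [0.4656 0.003  0.1511] yaw -1.722 f [0.4 0.1 0.9] -> rows cm [ 0.09 -0.02  7.61  0.12]
0.062215142
```

View pics/w1.png

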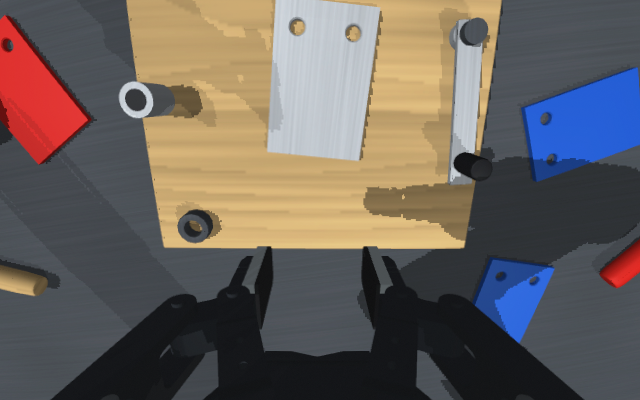

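```bash
python3 - <<'E'
from h import *
z=np.load("w1.npz");P,d=z["P"],z["d"]
for (a,b) in [(235,275),(360,400)]:
    q=P[244:335,a:b].reshape(-1,3);dd=d[244:335,a:b].ravel();q=q[(dd>0)&(dd<.2)]
    ux=np.array([np.cos(-.153),np.sin(-.153)]);uy=np.array([-ux[1],ux[0]])
    print(len(q),"z",np.percentile(q[:,2],[0,1,5,20]).round(4)); lo=q[q[:,2]<np.percentile(q[:,2],1)+.015]
    o=lo[:,:2]-[.4656,.003];print("fwd",np.percentile(o@ux,[1,50,99]).round(4),"lat",np.percentile(o@uy,[1,50,99]).round(4))
E
```

```text
2748 z [0.164  0.1676 0.1723 0.1827]
fwd [-0.0097  0.0079  0.0124] lat [0.0235 0.0249 0.0371]
2766 z [0.1635 0.1674 0.1719 0.1823]
fwd [-0.0095  0.0079  0.0124] lat [-0.0362 -0.0241 -0.0228]
```

```bash
python3 - <<'E'
from h import *
z=np.load("w1.npz");P,d=z["P"],z["d"];m=eyes.camera_model("wrist")
print("cam",-np.array(m["R"]).T@m["t"],"fwd",np.array(m["R"])[2])
ux=np.array([np.cos(-.153),np.sin(-.153)]);uy=np.array([-ux[1],ux[0]])
for zz in (.134,.15,.165):
  for f in (-.011,.011): print(zz,f,proj(np.r_[np.array([.4656,.003])+f*ux+.024*uy,zz],m).round())
for r in range(240,340,8): print(r,d[r,262:270].round(3), P[r,266].round(3))
p=P[60:100,300:340].reshape(-1,3);print("plate z",np.median(p[:,2]), "wood",np.median(P[180:220,250:330,2]))
E
```

```text
cam [ 0.5453761  -0.00893304  0.30515959] fwd [-0.30589038  0.04756527 -0.95087782]
0.134 -0.011 [[280. 254.]]
0.134 0.011 [[278. 221.]]
0.15 -0.011 [[276. 267.]]
0.15 0.011 [[275. 232.]]
0.165 -0.011 [[273. 281.]]
0.165 0.011 [[271. 244.]]
240 [0.292 0.292 0.294 0.293 0.293 0.293 0.293 0.292] [0.426 0.06  0.039]
248 [0.149 0.148 0.147 0.149 0.149 0.148 0.149 0.149] [0.481 0.027 0.171]
256 [0.142 0.141 0.141 0.141 0.141 0.142 0.143 0.147] [0.481 0.025 0.179]
264 [0.134 0.133 0.136 0.135 0.137 0.141 0.143 0.147] [0.479 0.025 0.184]
272 [0.128 0.13  0.133 0.135 0.137 0.141 0.144 0.146] [0.476 0.025 0.185]
280 [0.128 0.129 0.134 0.135 0.137 0.142 0.142 0.147] [0.472 0.026 0.186]
288 [0.129 0.131 0.133 0.135 0.138 0.14  0.144 0.146] [0.469 0.027 0.186]
296 [0.128 0.13  0.132 0.134 0.138 0.14  0.143 0.146] [0.465 0.027 0.188]
304 [0.127 0.129 0.132 0.135 0.139 0.14  0.365 0.364] [0.461 0.028 0.188]
312 [0.128 0.131 0.133 0.135 0.366 0.366 0.366 0.367] [ 0.314  0.09  -0.   ]
320 [0.128 0.129 0.372 0.371 0.372 0.37  0.372 0.371] [ 0.301  0.093 -0.002]
328 [0.374 0.374 0.374 0.374 0.375 0.373 0.376 0.374] [ 0.289  0.095 -0.001]
336 [0.379 0.379 0.378 0.379 0.378 0.377 0.378 0.379] [ 0.277  0.097 -0.   ]
plate z 0.04495066646711333 wood 0.03888428126089041
```

View pics/s1.png

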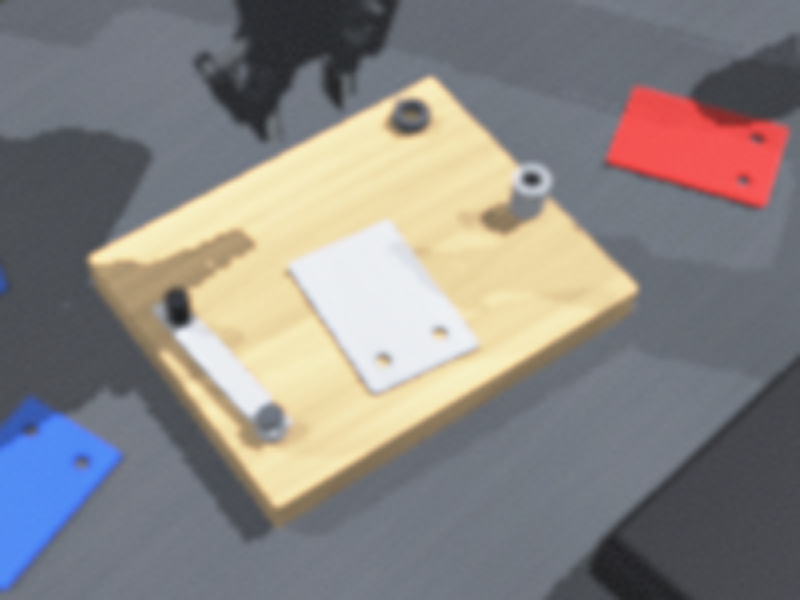

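```bash
python3 - <<'E'
from h import *
m=eyes.camera_model("scene");ux=np.array([np.cos(-.153),np.sin(-.153)]);uy=np.array([-ux[1],ux[0]])
print("seen (306,187),(325,178)")
for zz in (.134,.145,.155,.165): print(zz,[proj(np.r_[np.array([.4656,.003])+l*uy,zz],m)[0].round(1) for l in(-.028,.028)])
go(.4656,.0021,.09,-1.724)
E
```

```text
seen (306,187),(325,178)
0.134 [array([306.1, 193.1]), array([323.6, 183.3])]
0.145 [array([306. , 190.7]), array([323.6, 180.9])]
0.155 [array([305.8, 188.5]), array([323.6, 178.6])]
0.165 [array([305.7, 186.2]), array([323.6, 176.3])]
at [0.4662 0.0031 0.1528] yaw -1.7222 f [-0.1 -0.6 -0.2] -> rows cm [0.11 0.05 6.28 0.1 ]
```

Emit:
move_arm:
  rows: [0.1,0,3,0,0.1,0,6,0,0.1,0,8,0,0.1,0,8.7,0,0.1,0,8.7,0]

```text
t: 4.1
eef_pos: [0.4657, 0.0016, 0.0647]
tcp_rot: [-3.14, 0.0, -1.723]
wrist_force: [-0.2, 0.2, 0.6]
finger_gap: 0.0469
```

```bash
cat >> h.py <<'E'
def tips():
    s=robot.state();p=np.array(s["eef_pos"]);c="wrist";m=eyes.camera_model(c);im,d=eyes.read_camera(c);P=grid(c,d,m)
    ux=np.array([np.cos(-.153),np.sin(-.153)]);uy=np.array([-ux[1],ux[0]])
    go(*p); q=P-p; F=q[...,:2]@ux;L=q[...,:2]@uy
    for sg in (1,-1):
        k=(d>.05)&(d<.2)&(abs(F)<.014)&(sg*L>.0)&(sg*L<.05); print("tip z",np.percentile(P[k][:,2],[0,.3,1,3]).round(4),k.sum())
    return im,d,P
E
python3 - <<'E'
from h import *
im,d,P=tips();cv2.imwrite("pics/w2.png",im)
E
```

```text
at [0.466  0.0016 0.0651] yaw -1.7231 f [-0.5  0.5 -0.3] -> rows cm [0.01 0.02 0.04 0.  ]
tip z [0.0371 0.0376 0.0379 0.0382] 12847
tip z [0.037  0.0377 0.0379 0.0383] 13031
```

View pics/w2.png

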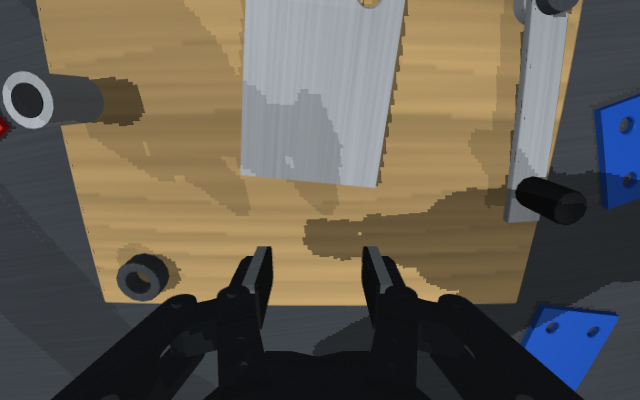

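```bash
sed -i 's/(d<.2)&(abs/(d<.2)\&(P[...,2]>.0445)\&(abs/' h.py; python3 -c "
from h import *
tips()"
```

```text
at [0.466  0.0016 0.0652] yaw -1.7232 f [ 0.5  0.2 -0.6] -> rows cm [-0.    0.01  0.01  0.  ]
tip z [0.0769 0.0799 0.0834 0.0891] 9886
tip z [0.0771 0.0801 0.0832 0.0889] 10026
```

Emit:
move_arm:
  rows: [0,0,0.3,0,0,0,0.5,0,0,0,0.7,0,0,0,0.7,0]

```text
t: 4.7
eef_pos: [0.4651, 0.0012, 0.0565]
tcp_rot: [3.141, -0.0, -1.724]
wrist_force: [0.8, -0.1, -0.7]
finger_gap: 0.0466
```

Emit:
move_arm:
  rows: [0,0,0.1,0,0,0,0.2,0,0,0,0.2,0]

```text
t: 5.08
eef_pos: [0.4652, 0.0013, 0.0546]
tcp_rot: [3.141, -0.0, -1.724]
wrist_force: [0.5, -0.1, -0.4]
finger_gap: 0.0469
```

Emit:
move_arm:
  rows: [0,0,0.1,0,0,0,0.2,0,0,0,0.2,0]

```text
t: 5.45
eef_pos: [0.4651, 0.0013, 0.0526]
tcp_rot: [3.141, -0.0, -1.724]
wrist_force: [0.5, -0.9, 0.5]
finger_gap: 0.047
```

Emit:
move_arm:
  rows: [0,0,0.1,0,0,0,0.2,0,0,0,0.2,0]

```text
t: 5.82
eef_pos: [0.4651, 0.0013, 0.0506]
tcp_rot: [3.141, -0.0, -1.724]
wrist_force: [-0.7, 0.1, -0.6]
finger_gap: 0.0468
```

Emit:
move_arm:
  rows: [0,0,0.1,0,0,0,0.2,0,0,0,0.2,0]

```text
t: 6.2
eef_pos: [0.4651, 0.0013, 0.0486]
tcp_rot: [3.141, -0.0, -1.724]
wrist_force: [0.9, 0.2, 0.8]
finger_gap: 0.047
```

Emit:
move_arm:
  rows: [0,0,0.1,0,0,0,0.2,0,0,0,0.2,0]

```text
t: 6.58
eef_pos: [0.4652, 0.0013, 0.0466]
tcp_rot: [3.141, -0.0, -1.723]
wrist_force: [-0.4, -0.2, -0.2]
finger_gap: 0.0466
```

Emit:
move_arm:
  rows: [0,0,0.1,0,0,0,0.2,0,0,0,0.3,0,0,0,0.3,0]

```text
t: 7.08
eef_pos: [0.4651, 0.0013, 0.0436]
tcp_rot: [3.141, -0.0, -1.724]
wrist_force: [-0.7, -0.3, 0.8]
finger_gap: 0.0467
```

```bash
python3 -c "
from h import *
tips()"
```

```text
at [0.4652 0.0013 0.0437] yaw -1.7235 f [-0.3  0.5 -0.2] -> rows cm [0.   0.01 0.01 0.  ]
tip z [0.0551 0.0586 0.0616 0.0675] 9783
tip z [0.0555 0.0583 0.0616 0.0673] 10076
```

Emit:
move_arm:
  rows: [0,0,0.2,0,0,0,0.4,0,0,0,0.6,0,0,0,0.7,0,0,0,0.7,0]

```text
t: 7.75
eef_pos: [0.4652, 0.0013, 0.0366]
tcp_rot: [3.141, -0.0, -1.724]
wrist_force: [-0.8, 0.0, -0.2]
finger_gap: 0.0472
```

Emit:
move_arm:
  rows: [0,0,0.1,0,0,0,0.2,0,0,0,0.3,0,0,0,0.3,0]

```text
t: 8.25
eef_pos: [0.4651, 0.0013, 0.0336]
tcp_rot: [3.141, -0.0, -1.723]
wrist_force: [0.2, 0.3, -0.3]
finger_gap: 0.0466
```

```bash
python3 -c "
from h import *
im,d,P=tips();print('wood',np.median(P[200:240,300:340,2]))
cv2.imwrite('pics/w3.png',cv2.resize(im[130:330,180:460],None,fx=2.8,fy=2.8))"
```

```text
at [0.4652 0.0013 0.0337] yaw -1.7235 f [ 0.3 -0.7 -0.5] -> rows cm [-0.    0.    0.01  0.  ]
tip z [0.0455 0.0484 0.0518 0.0574] 9807
tip z [0.0452 0.0482 0.0517 0.0573] 10086
wood 0.03894230882451511
```

View pics/w3.png

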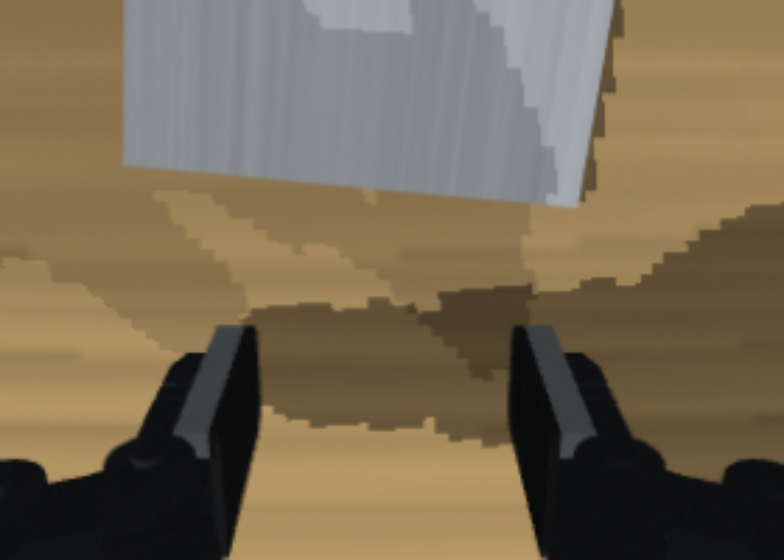

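Emit:
move_arm:
  rows: [-0.3,0,0.1,0,-0.5,0,0.2,0,-0.5,0,0.3,0,-0.5,0,0.3,0]

```text
t: 8.8
eef_pos: [0.4659, 0.0062, 0.0306]
tcp_rot: [3.141, -0.0, -1.723]
wrist_force: [0.0, -0.9, 0.5]
finger_gap: 0.047
```

Emit:
move_arm:
  rows: [0,-0.4,0,0,0,-0.9,0,0,0,-1.4,0,0,0,-1.9,0,0,0,-2.3,0,0]

```text
t: 9.43
eef_pos: [0.4889, 0.0026, 0.0306]
tcp_rot: [3.141, -0.0, -1.724]
wrist_force: [-3.9, 0.1, 0.8]
finger_gap: 0.0471
```

Emit:
move_arm:
  rows: [0,-0.3,0,0,0,-0.7,0,0,0,-1.1,0,0,0,-1.5,0,0,0,-1.9,0,0]

```text
t: 10.05
eef_pos: [0.5077, -0.0002, 0.0306]
tcp_rot: [3.141, -0.0, -1.724]
wrist_force: [-2.9, -0.3, 0.7]
finger_gap: 0.0469
```

Emit:
move_arm:
  rows: [0,-0.4,0,0,0,-0.8,0,0,0,-1.2,0,0,0,-1.6,0,0,0,-2.0,0,0]

```text
t: 10.68
eef_pos: [0.5275, -0.0032, 0.0307]
tcp_rot: [3.142, -0.0, -1.723]
wrist_force: [-2.7, 0.4, -0.2]
finger_gap: 0.0471
```

```bash
cat >> h.py <<'E'
def plate(c="top",yaw=-.153,far=.6412,pc0=(.60,-.03)):
    m=eyes.camera_model(c);im,d=eyes.read_camera(c);wd,wh=segs(im);l=cv2.connectedComponents(wh.astype(np.uint8))[1]
    pc=proj([*pc0,.046],m)[0].astype(int);cs,X=rect(l==l[pc[1],pc[0]],.046,m,c+" plate")
    ux=np.array([np.cos(yaw),np.sin(yaw)]);uy=np.array([-ux[1],ux[0]])
    a,b=X@ux-far,X@uy
    cs=a.max();k=(a>cs-.006)&(abs(b-b.mean())<.03);f=np.polyfit(b[k]-b.mean(),a[k],1)
    print("drilled end over edge: L",1000*np.polyval(f,.04),"R",1000*np.polyval(f,-.04),"max",a.max()*1000,"min",a.min()*1000, "b",(b.mean()*1000))
    return im
E
python3 - <<'E'
from h import *
im=plate();go(.5,0,.03);cv2.imwrite("pics/t2.png",cv2.resize(im[130:250,250:410],None,fx=5,fy=5,interpolation=cv2.INTER_CUBIC))
im=plate("scene")
E
```

```text
top plate c [484.8  31.7] size [1173.9 2066. ] ang 0.42 corners [[-109.69999694824219, 1060.4000244140625], [-94.5999984741211, -1005.5], [1079.300048828125, -997.0], [1064.199951171875, 1069.0]]Traceback (most recent call last):
  File "<stdin>", line 2, in <module>
  File "h.py", line 43, in plate
    cs=a.max();k=(a>cs-.006)&(abs(b-b.mean())<.03);f=np.polyfit(b[k]-b.mean(),a[k],1)
                                                     ~~~~~~~~~~^^^^^^^^^^^^^^^^^^^^^^
    raise TypeError("expected non-empty vector for x")
TypeError: expected non-empty vector for x
```

```bash
python3 - <<'E'
from h import *
c="scene";m=eyes.camera_model(c);im,d=eyes.read_camera(c)
cv2.imwrite("pics/s2.png",cv2.resize(im[170:310,260:430],None,fx=4.4,fy=4.2,interpolation=cv2.INTER_CUBIC))
try: plate("scene",pc0=(.625,-.03))
except Exception as e: print(e)
E
```

```text
scene plate c [597.2 -12.6] size [ 84.5 123.8] ang 82.17 corners [[530.0999755859375, -46.0], [652.7999877929688, -62.900001525878906], [664.2999877929688, 20.799999237060547], [541.5999755859375, 37.599998474121094]]
drilled end over edge: L 11.9241271448795 R 11.640573772039357 max 12.820281035304415 min -111.4972166282846 b 78.77591782928921
```

View pics/s2.png

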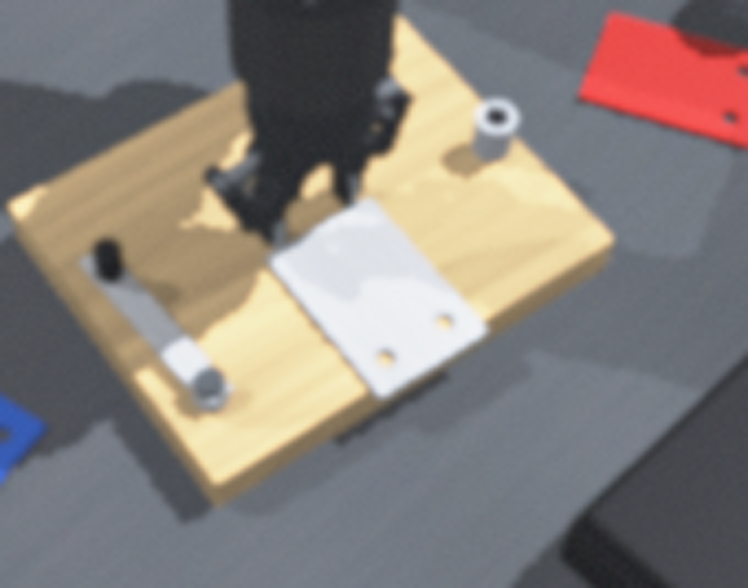

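Emit:
move_arm:
  rows: [0,-0.4,0,0,0,-0.8,0,0,0,-1.2,0,0,0,-1.6,0,0,0,-1.9,0,0]

```text
t: 11.45
eef_pos: [0.5463, -0.0062, 0.0308]
tcp_rot: [3.142, -0.0, -1.724]
wrist_force: [-4.5, 0.3, 2.6]
finger_gap: 0.0473
```

Emit:
move_arm:
  rows: [0,-0.3,0,0,0,-0.6,0,0,0,-0.8,0,0,0,-0.8,0,0]

```text
t: 11.95
eef_pos: [0.5542, -0.0074, 0.0308]
tcp_rot: [-3.141, -0.0, -1.724]
wrist_force: [-2.1, -0.1, 1.4]
finger_gap: 0.0467
```

```bash
python3 - <<'E'
from h import *
go(.55,0,.03)
plate("scene",pc0=(.645,-.03))
E
```

```text
at [ 0.5542 -0.0074  0.0308] yaw -1.7236 f [-2.1 -0.1  1.4] -> rows cm [-0.66  0.53  0.08  0.  ]
scene plate c [624.  -16.4] size [ 84.2 124.2] ang 82.18 corners [[556.7000122070312, -49.70000076293945], [679.7999877929688, -66.5999984741211], [691.2999877929688, 16.799999237060547], [568.2000122070312, 33.70000076293945]]
drilled end over edge: L 38.35535345331413 R 38.301755475797655 max 39.57012440762475 min -84.12516506352563 b 78.5548372544217
```

Emit:
move_arm:
  rows: [0,1,0,0,0,2,0,0,0,3,-3,0,0,3,-8,0,0,3,-12,0]

```text
t: 12.62
eef_pos: [0.524, -0.0026, 0.153]
tcp_rot: [-3.139, 0.001, -1.723]
wrist_force: [0.4, 0.1, 0.1]
finger_gap: 0.047
```

Emit:
move_arm:
  rows: [0,6,0,0,0,12,-3,0,0,12,-3,0]
  claw: 0

```text
t: 13.0
eef_pos: [0.4048, 0.0161, 0.1847]
tcp_rot: [-3.133, 0.006, -1.721]
wrist_force: [1.0, 0.2, 0.5]
finger_gap: 0.0001
```

```bash
python3 - <<'E'
from h import *
print("q",robot.state()["q"])
im=plate("top",pc0=(.625,-.02)); cv2.imwrite("pics/t3.png",cv2.resize(im[120:270,220:420],None,fx=4,fy=4,interpolation=cv2.INTER_CUBIC))
plate("scene",pc0=(.625,-.02))
m=eyes.camera_model("top")
try: blockfit(im,m,"top")
except Exception as e: print(e)
ux=np.array([np.cos(-.153),np.sin(-.153)]);uy=np.array([-ux[1],ux[0]]);piv=np.array([.5785,-.1322])
for c in("top","scene"):
  for t in ["keeper_knob","keeper_pivot"]:
    mm=eyes.camera_model(c)
    for r in eyes.pinpoint(t,c)[:2]:
        p=w(c,r["centre"],mm);e=p[:2]-piv;print(c,t,round(r["score"],2),p.round(4),"r",np.hypot(*e).round(4),"theta",np.arctan2(e@uy,-e@ux).round(3))
E
```

```text
q [ 5.47178239e-01 -5.22068448e-01 -4.47008730e-01  1.19386401e-03
 -1.63556694e+00  8.73177162e-01]
top plate c [623.8 -16.3] size [ 82.  121.8] ang 81.31 corners [[557.4000244140625, -47.599998474121094], [677.7999877929688, -66.0], [690.0999755859375, 15.0], [569.7999877929688, 33.400001525878906]]
drilled end over edge: L 37.626985348563814 R 36.96637990155709 max 38.624539475390684 min -83.16258499447771 b 79.26121846012768
scene plate c [623.3 -16. ] size [ 85.  123.5] ang 81.44 corners [[555.9000244140625, -48.79999923706055], [678.0, -67.19999694824219], [690.5999755859375, 16.799999237060547], [568.5, 35.20000076293945]]
drilled end over edge: L 38.26903869141 R 37.96431233941881 max 39.02491976782163 min -84.55162496089696 b 79.23110738383708
top block c [443.3  47.1] size [372.7 424.2] ang 81.14 corners [[205.0, -104.30000305175781], [624.2000122070312, -169.6999969482422], [681.5999755859375, 198.60000610351562], [262.5, 263.8999938964844]]
top keeper_knob 0.83 [ 0.4745 -0.1188  0.069 ] r 0.1049 theta -0.025
top keeper_pivot 0.78 [ 0.5812 -0.1312  0.0481] r 0.0029 theta 2.63
top keeper_pivot 0.56 [ 6.182e-01  4.380e-01 -2.000e-04] r 0.5715 theta 1.487
scene keeper_knob 0.69 [ 0.4773 -0.1201  0.0706] r 0.102 theta -0.034
scene keeper_knob 0.57 [ 0.6612 -0.4092  0.0029] r 0.2891 theta -2.014
scene keeper_pivot 0.92 [ 0.5819 -0.1297  0.0555] r 0.0042 theta 2.355
```

View pics/t3.png

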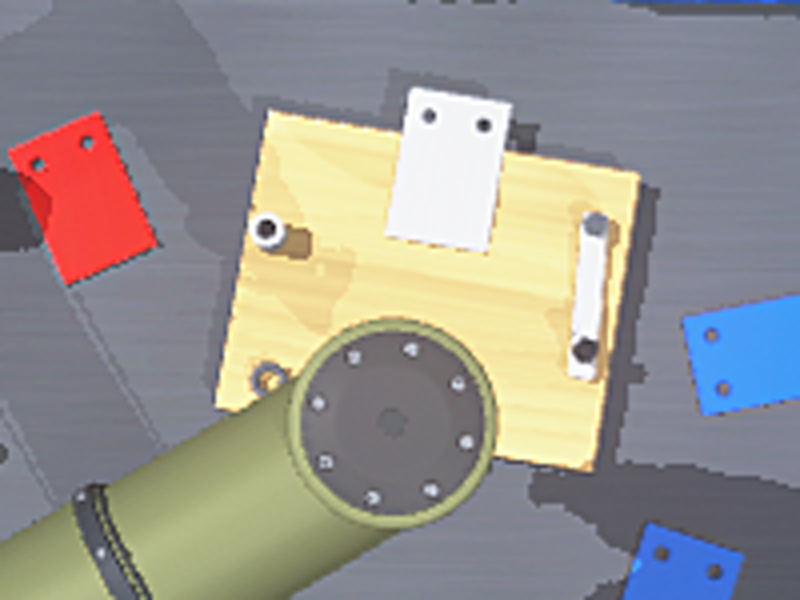

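```bash
cat >> h.py <<'E'
ux=np.array([np.cos(-.153),np.sin(-.153)]);uy=np.array([-ux[1],ux[0]]);piv=np.array([.578,-.131])
def arc(th,off=.0205,r=.1):
    n=-np.cos(th)*ux+np.sin(th)*uy;t=np.sin(th)*ux+np.cos(th)*uy
    return piv+r*n-off*t, -np.pi-.153-th
E
python3 -c "
from h import *
p,y=arc(-.03,.045);print(p,y);go(*p,.16,y)"
```

```text
[ 0.47323444 -0.16339102] -3.2645926535897933
at [0.4057 0.0153 0.1793] yaw -1.7242 f [-0.3 -0.2 -0.6] -> rows cm [16.63 -9.4   1.93 88.26]
```

Emit:
move_arm:
  rows: [3,-2,0,10,6,-4,0,20,9,-6,0,30,12,-7,0,40,16.6,-9.4,0,50]

```text
t: 13.92
eef_pos: [0.4738, -0.1641, 0.1794]
tcp_rot: [3.141, -0.002, -2.601]
wrist_force: [1.2, 0.8, 0.0]
finger_gap: 0.0003
```

Emit:
move_arm:
  rows: [0,0,0,10,0,0,0,20,0,0,0,30,0,0,0,38,0,0,0,38]

```text
t: 14.55
eef_pos: [0.4733, -0.1632, 0.1791]
tcp_rot: [-3.141, -0.003, 3.024]
wrist_force: [0.8, 0.4, 0.6]
finger_gap: 0.0003
```

```bash
python3 - <<'E'
from h import *
p,y=arc(-.03,.045);go(*p,.09,y);print(robot.state()["q"].round(2) if hasattr(robot.state()["q"],'round') else robot.state()["q"])
s=robot.state();c="wrist";m=eyes.camera_model(c);im,d=eyes.read_camera(c);P=grid(c,d,m)
k=(d>.05)&(np.hypot(*(P[...,:2]-np.array(s["eef_pos"])[:2]).transpose(2,0,1))<.02)&(P[...,2]>.1)
print("tip z",np.percentile(P[k][:,2],[0,.3,1,3]),"tcp",s["eef_pos"][2])
cv2.imwrite("pics/w4.png",im)
E
```

```text
at [ 0.4733 -0.1632  0.1791] yaw 3.0242 f [0.8 0.4 0.6] -> rows cm [ 0.01 -0.02  8.91  0.32]
[ 0.07 -0.23 -0.24 -0.   -1.56 -0.19]
tip z [0.19184142 0.19401492 0.19640772 0.2008882 ] tcp 0.179134942776458
```

View pics/w4.png

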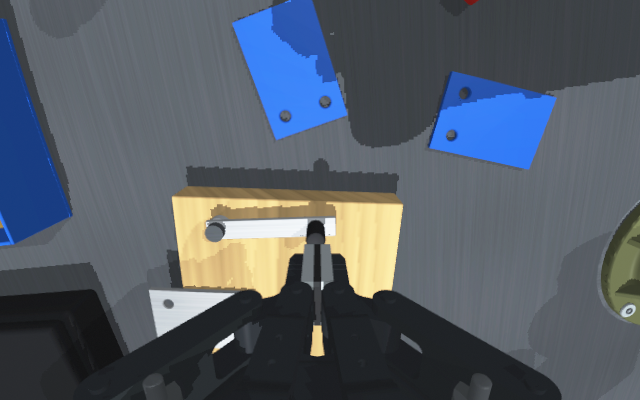

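Emit:
move_arm:
  rows: [0,0,3,0,0,0,6,0,0,0,9,0,0,0,11,0,0,0,12.4,0]

```text
t: 15.22
eef_pos: [0.4729, -0.163, 0.0552]
tcp_rot: [-3.141, -0.002, 3.026]
wrist_force: [-0.4, 0.1, -0.0]
finger_gap: -0.0001
```

```bash
python3 - <<'E'
from h import *
s=robot.state();r=s["tcp_rot"][2];p0=np.array(s["eef_pos"]);go(*p0)
def rows(ths,p0,r,offs):
    for th,o in zip(ths,offs):
        p,y=arc(th,o);d=p-p0[:2];print(round(th,2),np.round([100*(d@[np.cos(r),np.sin(r)]),100*(d@[np.sin(r),-np.cos(r)]),-np.degrees((y-r+np.pi)%(2*np.pi)-np.pi)],2))
rows([-.03]*3,p0,r,[.035,.025,.02])
# arc in 0.28-rad calls from th=-.03
for k in range(6):
    a=-.03+.28*k;P,y=arc(a);print("call",k);rows([a+.07*i for i in range(1,5)],P,y,[.0205]*4)
    if k==0: print("(same shape each call)");break
c="wrist";m=eyes.camera_model(c);im,d=eyes.read_camera(c);P=grid(c,d,m)
k=(d>.05)&(np.hypot(*(P[...,:2]-p0[:2]).transpose(2,0,1))<.02)&(P[...,2]>.03)
print("tip z",np.percentile(P[k][:,2],[0,.3,1,3]))
E
```

```text
at [ 0.4729 -0.163   0.0552] yaw 3.0256 f [-0.4  0.1 -0. ] -> rows cm [0. 0. 0. 0.]
-0.03 [-0.05  0.96  0.4 ]
-0.03 [-0.05  1.96  0.4 ]
-0.03 [-0.06  2.46  0.4 ]
call 0
0.04 [0.12 0.7  4.01]
0.11 [0.19 1.42 8.02]
0.18 [ 0.21  2.13 12.03]
0.25 [ 0.18  2.84 16.04]
(same shape each call)
tip z [0.06760242 0.06995135 0.07251583 0.0768698 ]
```

Emit:
move_arm:
  rows: [0,0.6,0,0,0,1.2,0,0,0,1.8,0,0,0,2.2,0,0,0,2.4,0,0]

```text
t: 15.9
eef_pos: [0.4764, -0.1389, 0.0572]
tcp_rot: [-3.141, 0.001, 3.024]
wrist_force: [-0.8, -0.9, 0.9]
finger_gap: -0.0003
```

Emit:
move_arm:
  rows: [0.12,0.7,0,4,0.19,1.42,0,8,0.21,2.13,0,12,0.18,2.84,0,16]

```text
t: 16.4
eef_pos: [0.4779, -0.1106, 0.057]
tcp_rot: [-3.141, 0.001, 2.742]
wrist_force: [0.6, -0.6, -0.5]
finger_gap: 0.0
```

Emit:
move_arm:
  rows: [0.12,0.7,0,4,0.19,1.42,0,8,0.21,2.13,0,12,0.18,2.84,0,16]

```text
t: 16.9
eef_pos: [0.4871, -0.0837, 0.0569]
tcp_rot: [-3.141, 0.0, 2.463]
wrist_force: [0.6, -1.7, 0.9]
finger_gap: 0.0002
```

```bash
python3 - <<'E'
from h import *
p,y=arc(.53);go(*p,.055,y)
c="wrist";im,d=eyes.read_camera(c);cv2.imwrite("pics/w5.png",im)
E
```

```text
at [ 0.4871 -0.0837  0.0569] yaw 2.4628 f [ 0.6 -1.7  0.9] -> rows cm [-0.03  0.02  0.19  0.24]
```

View pics/w5.png

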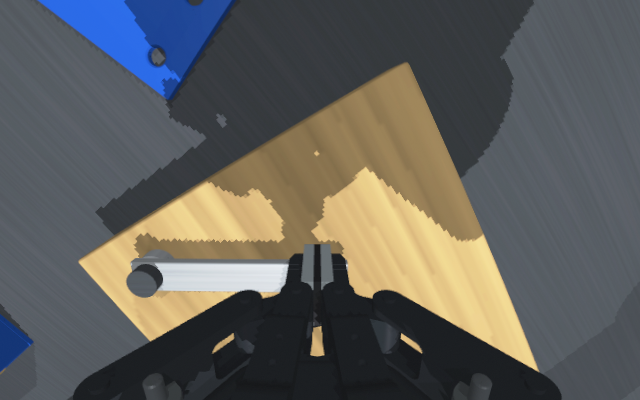

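Emit:
move_arm:
  rows: [0.12,0.7,0,4,0.19,1.42,0,8,0.21,2.13,0,12,0.18,2.84,0,16]

```text
t: 17.45
eef_pos: [0.5033, -0.0606, 0.0567]
tcp_rot: [-3.141, 0.0, 2.185]
wrist_force: [-1.0, -0.9, 0.5]
finger_gap: -0.0002
```

Emit:
move_arm:
  rows: [0.12,0.7,0,4,0.19,1.42,0,8,0.21,2.13,0,12,0.18,2.84,0,16]

```text
t: 17.95
eef_pos: [0.5254, -0.0427, 0.0567]
tcp_rot: [-3.141, 0.0, 1.906]
wrist_force: [-1.1, -2.1, 0.4]
finger_gap: 0.0
```

Emit:
move_arm:
  rows: [0.12,0.7,0,4,0.19,1.42,0,8,0.21,2.13,0,12,0.18,2.84,0,16]

```text
t: 18.45
eef_pos: [0.5516, -0.0315, 0.0566]
tcp_rot: [-3.141, -0.0, 1.626]
wrist_force: [-0.5, 0.2, 1.3]
finger_gap: -0.0002
```

```bash
python3 - <<'E'
from h import *
p,y=arc(1.55);go(*p,.057,y);print(robot.state()["q"])
c="wrist";im,d=eyes.read_camera(c);cv2.imwrite("pics/w6.png",im)
eyes.read_camera("scene")
for r in eyes.pinpoint("keeper_knob","scene")[:1]:
    p=w("scene",r["centre"]);e=p[:2]-piv;print(r["score"],p,np.arctan2(e@uy,-e@ux))
E
```

```text
at [ 0.5516 -0.0315  0.0566] yaw 1.6263 f [-0.5  0.2  1.3] -> rows cm [ 0.12  1.93 -0.04 10.76]
[ 3.06394928e-01 -4.19209605e-02 -2.97527406e-01 -2.91629389e-04
 -1.31596872e+00 -1.82160198e+00]
0.74 [ 0.57180018 -0.0305027   0.07103158] 1.3561829857258505
```

Emit:
move_arm:
  rows: [0.12,0.6,0,4,0.14,1.2,0,8,0.12,1.6,0,10,0.12,1.7,0,10.5]

```text
t: 19.1
eef_pos: [0.5684, -0.0293, 0.0564]
tcp_rot: [-3.141, -0.0, 1.445]
wrist_force: [-1.8, 2.0, 0.3]
finger_gap: -0.0002
```

Emit:
move_arm:
  rows: [0,0.1,0,0,0,0.2,0,0,0,0.3,0,0]

```text
t: 19.48
eef_pos: [0.5716, -0.0298, 0.0567]
tcp_rot: [-3.141, 0.0, 1.445]
wrist_force: [-1.4, 1.2, -0.9]
finger_gap: 0.0
```

```bash
python3 - <<'E'
from h import *
p,y=arc(1.57);go(*p,.057,y)
eyes.read_camera("scene")
for r in eyes.pinpoint("keeper_knob","scene")[:1]:
    p=w("scene",r["centre"]);e=p[:2]-piv;print(r["score"],p,np.arctan2(e@uy,-e@ux))
E
```

```text
at [ 0.5716 -0.0298  0.0567] yaw 1.4446 f [-1.4  1.2 -0.9] -> rows cm [ 0.09  0.12 -0.03  1.49]
0.62 [ 0.58918192 -0.0299056   0.07136121] 1.5279572026519204
```

Emit:
move_arm:
  rows: [0,0.1,0,0,0,0.15,0,0,0,0.15,0,0]

```text
t: 19.95
eef_pos: [0.5733, -0.03, 0.0568]
tcp_rot: [3.141, 0.0, 1.444]
wrist_force: [-0.4, 0.8, -0.5]
finger_gap: 0.0002
```

Emit:
move_arm:
  rows: [0,0.1,0,0,0,0.15,0,0,0,0.15,0,0]

```text
t: 20.32
eef_pos: [0.5747, -0.0301, 0.0568]
tcp_rot: [3.141, 0.0, 1.444]
wrist_force: [-0.8, 1.3, -0.4]
finger_gap: 0.0003
```

Emit:
move_arm:
  rows: [0,0.1,0,0,0,0.15,0,0,0,0.15,0,0]

```text
t: 20.7
eef_pos: [0.5748, -0.0302, 0.0567]
tcp_rot: [-3.139, 0.0, 1.444]
wrist_force: [-8.3, 3.7, 3.6]
finger_gap: 0.0001
```

Emit:
move_arm:
  rows: [0,0.1,0,0,0,0.15,0,0,0,0.15,0,0]

```text
t: 21.08
eef_pos: [0.5749, -0.0302, 0.0566]
tcp_rot: [-3.136, 0.001, 1.445]
wrist_force: [-15.5, 4.5, 7.4]
finger_gap: 0.0003
```

Stop reached (force rises, TCP does not move). Backing off and lifting away.

Emit:
move_arm:
  rows: [0,-0.8,0,0,0,-2,0,0,0,-3,-1,0,0,-4,-5,0,0,-6,-10,0]

```text
t: 21.7
eef_pos: [0.517, -0.0232, 0.1577]
tcp_rot: [-3.141, 0.001, 1.444]
wrist_force: [0.7, 0.2, 0.8]
finger_gap: 0.0001
```

Emit:
move_arm:
  rows: [0,-5,-3,0,0,-10,-6,0,0,-12,-6,0,0,-12,-6,0,0,-12,-6,0]

```text
t: 22.32
eef_pos: [0.3992, -0.0078, 0.2167]
tcp_rot: [3.141, 0.0, 1.444]
wrist_force: [-0.4, -0.2, 0.6]
finger_gap: 0.0001
```

```bash
python3 - <<'E'
from h import *
c="top";im,d=eyes.read_camera(c);cv2.imwrite("pics/t4.png",cv2.resize(im[120:270,220:420],None,fx=4,fy=4,interpolation=cv2.INTER_CUBIC))
for c in("top","scene"):
  eyes.read_camera(c);mm=eyes.camera_model(c)
  for t in ["keeper_knob","socket","collar","plate_corner_left","plate_corner_right"]:
    for r in eyes.pinpoint(t,c)[:4]:
        p=w(c,r["centre"],mm);e=p[:2]-piv
        if p[2]>.03: print(c,t,round(r["score"],2),p.round(4),"th",np.arctan2(e@uy,-e@ux).round(3),"over",(p[:2]@ux-.6415).round(4))
m=eyes.camera_model("top")
# plate outer edge: white part beyond bar
for c in("top","scene"):
    try: plate(c,pc0=(.655,-.02))
    except Exception as e: print(e)
E
```

```text
top keeper_knob 0.54 [ 0.5901 -0.031   0.0701] th 1.539 over -0.0535
top socket 0.38 [0.5669 0.1278 0.0441] th 1.375 over -0.1007
top collar 0.64 [0.4539 0.1166 0.0387] th 0.953 over -0.2106
top plate_corner_left 0.86 [0.6878 0.0154 0.0446] th 2.061 over 0.0359
top plate_corner_right 0.96 [ 0.6765 -0.0653  0.0374] th 2.4 over 0.037
scene keeper_knob 0.77 [ 0.59   -0.0314  0.0691] th 1.538 over -0.0536
scene socket 0.59 [0.5641 0.125  0.043 ] th 1.364 over -0.103
scene collar 0.39 [0.4514 0.1234 0.0395] th 0.956 over -0.2142
scene plate_corner_left 0.72 [0.6908 0.0125 0.046 ] th 2.084 over 0.0393
scene plate_corner_right 0.65 [ 0.6807 -0.0626  0.0388] th 2.401 over 0.0408
top plate c [617.  -60.6] size [171.3 121.8] ang 81.36 corners [[544.0, -136.10000610351562], [664.4000244140625, -154.39999389648438], [690.0999755859375, 15.0], [569.7000122070312, 33.29999923706055]]
drilled end over edge: L 37.582974034826 R 35.734439803314274 max 38.624539475390684 min -83.16258499447771 b 49.830704586578335
scene plate c [618.  -50.9] size [155.7 123.5] ang 81.49 corners [[545.4000244140625, -118.80000305175781], [667.5, -137.10000610351562], [690.5999755859375, 17.0], [568.5, 35.20000076293945]]
drilled end over edge: L 39.002239963808805 R 36.698495368077566 max 39.068492670945254 min -84.55162496089696 b 55.498086884869345
```

View pics/t4.png

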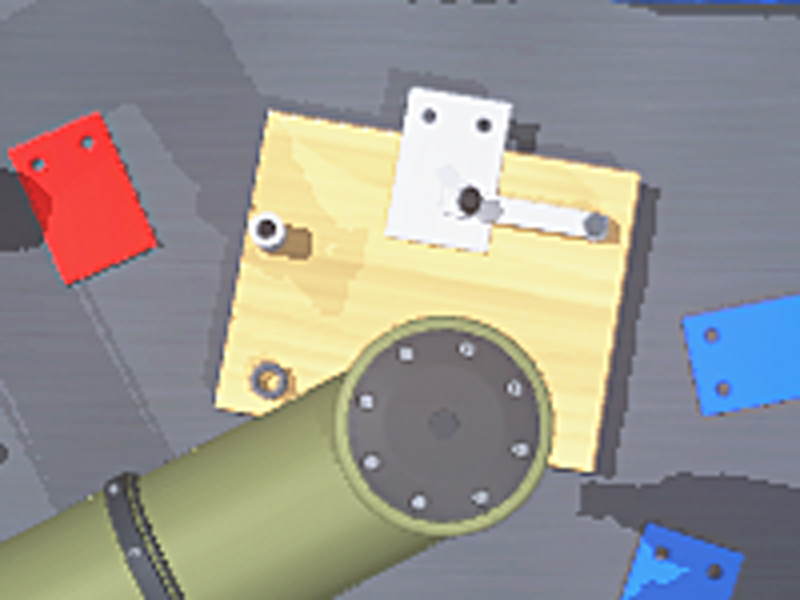

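The bar is across the plate (knob at crop 470,200; swivel at 597,225). The plate hasn't moved, and neither have the socket and collar. Handing in.

```bash
python3 -c "
from h import *
print(job.job_done())"
```

```text
the job is handed in; nothing more can be done
None
```

I pushed the plate out over the block's far edge, swung the hold-down bar across it to its stop, and handed the job in after about 22 s. The hand-in gave no verdict.

- **Plate:** I pushed it from behind with two slightly opened fingers, which squared it to the edge. The last checks put the drilled end 36–41 mm over the edge at both corners, parallel to within about 1°. The top camera read about 37 mm and the scene camera 38–40 mm. Wrist force stayed below about 5 N in the push readings.
- **Bar:** I pushed the knob round its arc with the closed fingers until the arm stopped moving and the wrist force rose to about 16–18 N. The last knob fixes gave 1.54 rad; the limit is 1.42 and the stop is 1.571.
- **Everything else:** The socket and collar read where they started, within about 6 mm of camera noise. The other loose things I only saw in part of the last picture, where the look-alike plates had not moved. I did not measure the can, jar or tools. The robot is clear of everything.
- **Disagreement:** Both cameras showed the fingertips about 12 mm behind the TCP, not 17 mm ahead of it as `robot.finger_overhang` says. I went by the cameras and lowered in small steps while watching the force; nothing was touched on the way down.

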